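# Snap a stud into the pull-test holder with the two-handled bench press

### The arm

A 6-joint arm with a two-finger parallel gripper is mounted at the origin on a cart in front of the work surface, level with it; the furniture and walls round the work are solid. World frame = base frame: x ahead of the robot, y to its left, z up, the work surface at z = 0. Lengths are in m, angles in degrees, forces in N, time in s.
With the tool pointing down it reaches from about 0.35 to 0.875 m from the base axis. Payload 4.2 kg.
Tool frame: the origin (TCP) lies where the fingers leave the gripper's body, on its centre line; the fingertips stand 70 mm ahead of it and the grasp point (between the pads) lies 51 mm ahead of it; z points along the fingers, y is the direction in which the jaws open and shut (so a half turn about z gives the same grasp; the last joint's range is limited). The gripper opens to 87 mm and grips with 3 to 60 N. Pads are 19 mm wide; open, the fingers measure 117 mm over their backs; the gripper's body (75 mm by 190 mm) begins 51 mm behind the grasp point.
Start: joints at [87.812, 22.042, 0.453, 0, -68.411, -14.817], TCP at [0.183, 0.598, 0.292] pointing down, gripper open.
Joint ranges: [-179.83, 179.83], [-69.29, 118.12], [-61.27, 80.66], [-181.25, 117.63], [-171.15, -9.14], [-177.46, 177.46]. Speed limits (degrees/s): [159.86, 159.86, 180, 180, 180, 180].

### API

Orientations are given as a 3x3 rotation matrix whose columns are the frame's x, y, z axes.
In Python, from station import sense, cams, job gives the robot as it stands. The module is installed in compiled form; this text tells all that it offers.
- The arm moves only by the shell command python3 -m handwheel 'ROWS'. ROWS is JSON, a list of rows, each a list of 5 numbers: the shift along the tool's x, y, z in cm, then the turn about the tool's z in degrees, then the opening, from 0 (shut) to 1 (fully open). A call has 1 to 10 rows; each row shifts and turns the commanded pose from where the row before left it, along the tool's axes as they then stand; what a row does not reach is not made up. A row lasts 1/8 s, in which the tool goes at most 62.5 mm and 10.7 degrees, less where a joint would pass 70% of its speed; a pose out of reach is approached as far as the arm can. A call with a gripper value outside its range is refused whole. The fingers move at their own pace and stop on an object; the grip force is fixed at half the most. Time passes only in rows, so rows that do not move let the fingers close. It gives the time, the measured TCP pose, the force and the opening at its end, in the units of the state.
- sense(): the state, without advancing time (a new reading comes with each control period).
- cams.capture(name): name is "scene" or "top"; returns the picture (420x560x3 uint8, red, green, blue); there is no depth.
- cams.camera_params(name): a dict with "fx", "fy", "cx", "cy" (pixels), "origin" and "rotation" of the camera in the world. Camera axes: x right, y down, z forward; pixel columns grow to the right and rows downward; lengths in m; the calibration is good to about 2 mm. A picture is of the moment at which its call begins. camera_params takes no time and is no camera call.
- job.finish_job(): hands the job in, once; it reports no verdict.
The state is a dict: "time_s": time; "joints": joint angles; "joint_velocities": joint speeds; "effort": joint torques, N m; "tcp_pos": TCP position; "ee_rot": TCP orientation; "wrist_force": force on the tool from outside, world axes, zero at the start; "moment": the same for the moment, N m; "gripper_width": opening from 0.0 (shut) to 1.0 (fully open).
Only numpy, scipy, OpenCV 4.12 (cv2) and the standard library are available. Lean on these libraries where they do the work, as an engineer would, in place of code of your own. Each camera call takes 0.05 s, during which the arm holds its last target. There are 200 camera calls.

### The job

Stand the spool-shaped wooden stud, small foot down, on the little cup in the mouth of the holder on the bench press, and then squeeze the press's upper handle down towards the lower one until you feel the resistance peak and give as the stud snaps home under the spring lips. Stop squeezing there so that the stud is not crushed, swing the handle back up towards upright and let go of it; leave the other three samples where they lie.

Things in the scene. Friction and masses are not known exactly. Their poses are not given: they have to be found in the camera images.
- stud: Spool-shaped wooden furniture stud, 14 mm tall, about 40 g. Origin at the centre of its underside, z up its axis. Foot 16 mm across, flaring to the head, which is widest (23 mm) 10 mm above the underside; shallow dome on top. Starts upright, foot down, on the work surface. Pinch it by the widest part of the head, which leaves the foot free.
- eyelet: Bystander: flanged pale eyelet, 26 mm across, 10 mm high, origin at the centre of its underside. Do not disturb.
- round_button: Bystander: domed round button without a foot, 27 mm across, 11 mm high, origin at the centre of its underside. Do not disturb.
- bar_pin: Bystander: plain wooden bar pin lying on its side, 11 x 40 x 11 mm (long axis y), origin at the centre of its underside. Do not disturb.
- seat (a point): Point on the holder's axis, 32 mm above the work surface, axes as the press: here the stud's underside is when it is home. Until then the stud stands on a small round cup (16 mm across) 12 mm above this point. Pressed down, the cup spreads the lips; the resistance (some 15 N on the stud) peaks and about half way gives, the cup snaps down 12 mm in all and the lips close over the stud's head.
- hinge (a point): Axis of the hinge that joins the two handles, 80 mm from the seat in the press's +x and 20 mm above the seat; it turns about y.
- crossbar (a point): Middle of the black round crossbar, 14 mm thick, 42 mm long, that sticks out in the press's +y from the end of the upper handle; this point is 29 mm to the +y side of the handle's plane. At handle angle a it is 170 mm x cos(a) from the hinge in -x and 170 mm x sin(a) above it. Pinch it fore and aft (along x) from above. The snap needs some 6 to 10 N here; 16 N crushes the stud (35 N on it).
- upper_handle (a joint): Angle of the upper handle above level, rad: 0 shut, 1.57 upright, at most 2.2. It stays where it is left (friction about 1 N at the crossbar). Its punch, 80 mm from the hinge, is a screw set longer or shorter by up to 20 mm, not measured: it meets a stud on the raised cup at about 0.2 to 0.55 rad; the snap comes some 0.08 rad below that, and 0.15 rad below it the stud is bottomed and gets crushed.
- press: Bench press fixed to the work surface: two handles, about 230 mm long, hinged together at one end, the lower one screwed to a base plate, with an aluminium holder between them. Origin on the work surface under the holder's axis; z up, x level from the holder towards the hinge, -x towards the handle ends. A force on the crossbar acts on the stud multiplied by 2.1.
- mouth (a point): Centre of the holder's mouth, 14.2 mm above the seat point, open above. Round it four sprung lips, on the +x, -x, +y and -y sides: short round bars of 3 mm radius at this height, opposite ones 19 mm apart at rest, moved outwards by the sinking cup. The stud's 16 mm foot goes down between them onto the cup, whose top is 2.2 mm below this point. Nothing of the holder is higher than 3 mm above it.

How it is judged (in metres and radians):
On the way, in this order (a step that is already met when the one before it is completed fails the run):
1. the stud stands foot down on the raised cup between the lips and the gripper has let go of it (z of stud in the frame of seat between 0.008 and 0.0145 m and horizontal distance between stud and seat below 0.005 m and angle between stud's own z axis and vertical below 0.3 rad and contact force between the fingers and stud below 0.1 N), for 0.2 s.
2. the press bears on the stud while its cup is still raised (contact force between upper_handle and stud above 2 N and z of stud in the frame of seat above 0.004 m), for 0.05 s.
3. the stud has snapped home (z of stud in the frame of seat below 0.0015 m and horizontal distance between stud and seat below 0.003 m and angle between stud's own z axis and vertical below 0.2 rad), for 0.1 s.
4. the upper handle is swung back up (value of joint upper_handle above 1.1 rad), for 0.1 s.
At the end, for the whole second after the job is handed in: The stud rests upright (within 0.2 rad) under the lips in the holder, its underside within 1.5 mm of the height of the seat point and within 3 mm of the holder's axis, still; the upper handle stands raised by more than 1.1 rad, released (all of step 3 and z of stud in the frame of seat above -0.0015 m and linear speed of stud below 0.01 m/s and value of joint upper_handle above 1.1 rad); the robot touches nothing.
It fails at once if the press crushes the stud (more than 35 N on it) (contact force between upper_handle and stud above 35 N).
It fails at once if the eyelet is disturbed (moved more than 15 mm) (distance of eyelet from where it was at the start of the episode above 0.015 m).
It fails at once if the round button is disturbed (moved more than 15 mm) (distance of round_button from where it was at the start of the episode above 0.015 m).
It fails at once if the bar pin is disturbed (moved more than 15 mm) (distance of bar_pin from where it was at the start of the episode above 0.015 m).
It also fails if it takes over 72 s, if anything falls off the work surface, if the arm or the gripper's body presses on something with over 40 N, if the wrist force passes 120 N, or if a joint passes its speed limit or range.

## Working session

There is one attempt and no reset: what is moved stays moved. The work goes in short steps, Python scripts to look and compute and a shell command to move; the robot and the scene stay as the last step left them, time stands still between calls to the robot, and variables do not carry over. Pictures are saved under pics/ and viewed, about 8 in all and at most 12, crops included, and the job is handed in when it is done.

```bash
mkdir -p pics
python3 - <<'E'
from station import sense,cams
import cv2,numpy as np
s=sense();print(s)
for n in("scene","top"):
    im=cams.capture(n);cv2.imwrite(f"pics/{n}0.png",im[:,:,::-1]);p=cams.camera_params(n);print(n,p)
E
```

```text
{'time_s': 0.0, 'joints': array([ 8.78115007e+01,  2.20916539e+01,  3.80577907e-01, -3.07431317e-02,
       -6.84112016e+01, -1.48166833e+01]), 'joint_velocities': array([ 0.0880797 , -0.01017957, -0.05213653,  0.02851723, -0.04013362,
       -0.11989168]), 'effort': array([-1.11152145e-03, -3.90666461e+01,  1.87408143e+01,  4.21985105e+00,
        1.10103789e-02, -1.91321715e-04]), 'tcp_pos': array([0.18262259, 0.5972556 , 0.29115094]), 'ee_rot': array([[ 9.56220411e-01, -2.92646867e-01, -5.80058970e-04],
       [-2.92647435e-01, -9.56218078e-01, -2.11348591e-03],
       [ 6.38421582e-05,  2.19071114e-03, -9.99997598e-01]]), 'wrist_force': array([-0.10938775,  0.07149918, -0.14467527]), 'moment': array([ 0.00664261, -0.02405713, -0.01505518]), 'gripper_width': 0.9984963908391526}
scene {'fx': 507.5291090704117, 'fy': 507.5291090704117, 'cx': 286.3642923747353, 'cy': 212.77708052829064, 'origin': array([0.11690927, 0.39875422, 0.65275674]), 'rotation': array([[-0.81607936, -0.39592181,  0.42102304],
       [-0.57777484,  0.57630859, -0.57796596],
       [-0.01380987, -0.71492261, -0.6990672 ]])}
top {'fx': 446.797630666676, 'fy': 446.797630666676, 'cx': 281.79719646454026, 'cy': 207.16993660081474, 'origin': array([ 0.28374269, -0.10695218,  1.04467268]), 'rotation': array([[ 4.78679372e-02, -9.74132211e-01,  2.20850846e-01],
       [-9.98853647e-01, -4.66320677e-02,  1.08093968e-02],
       [-2.31050063e-04, -2.21115096e-01, -9.75247692e-01]])}
```

View pics/scene0.png

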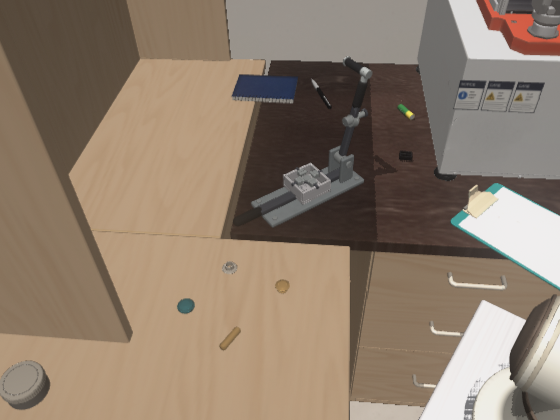

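View pics/top0.png

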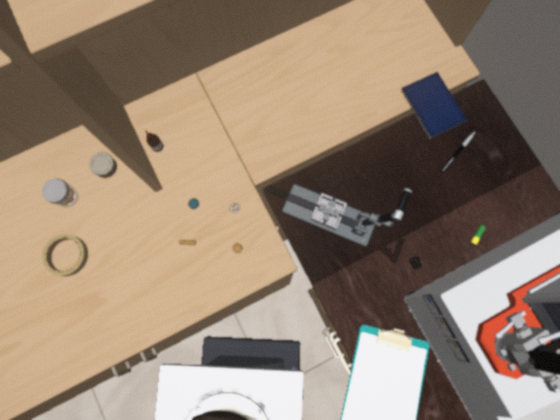

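Scene: stud about (282,286), eyelet (230,268), button (186,306), pin (230,338), press holder about (307,183), crossbar about (356,68). Top: stud (237,248), holder (330,210), crossbar (407,192). Next I zoom in and take rough positions.

```bash
cat > h.py <<'E'
import numpy as np,cv2
from station import sense,cams
def ray(n,u,v):
    p=cams.camera_params(n);d=p["rotation"]@np.array([(u-p["cx"])/p["fx"],(v-p["cy"])/p["fy"],1]);return p["origin"],d/np.linalg.norm(d)
def plane(n,u,v,z):
    o,d=ray(n,u,v);return o+d*(z-o[2])/d[2]
def tri(a,b):
    o1,d1=ray("scene",*a);o2,d2=ray("top",*b)
    t=np.linalg.lstsq(np.c_[d1,-d2],o2-o1,rcond=None)[0];p,q=o1+t[0]*d1,o2+t[1]*d2
    return (p+q)/2,np.linalg.norm(p-q)
def proj(n,P):
    p=cams.camera_params(n);c=p["rotation"].T@(np.asarray(P)-p["origin"]);return np.array([p["fx"]*c[0]/c[2]+p["cx"],p["fy"]*c[1]/c[2]+p["cy"]])
E
python3 - <<'E'
from h import *
a=cv2.imread("pics/scene0.png");b=cv2.imread("pics/top0.png")
ca=cv2.resize(a[50:230,225:405],(600,600),interpolation=cv2.INTER_CUBIC)
cv2.imwrite("pics/c1.png",ca)
cb=cv2.resize(b[170:260,275:425],(800,480),interpolation=cv2.INTER_CUBIC)
cv2.imwrite("pics/c2.png",cb)
for n,im,pts in(("scene",a,[(282,286),(230,268),(186,306),(230,338)]),("top",b,[(237,248),(234,208),(194,203),(187,242)])):
    hsv=cv2.cvtColor(im,cv2.COLOR_BGR2HSV).astype(int)
    for u,v in pts:
        print(n,(u,v),hsv[v,u],plane(n,u,v,.006).round(3))
    u,v=pts[0];print(hsv[v-10:v+11:2,u-12:u+13:3].tolist())
print(plane("scene",307,180,.047),plane("top",330,208,.047),tri((356,68),(406,192)))
E
```

```text
scene (282, 286) [ 17 120 162] [0.416 0.004 0.006]
scene (230, 268) [ 17  41 125] [0.508 0.022 0.006]
scene (186, 306) [ 90  87 106] [0.515 0.119 0.006]
scene (230, 338) [ 17 119 158] [0.423 0.124 0.006]
[[[16, 81, 183], [16, 85, 181], [16, 79, 184], [16, 79, 183], [15, 79, 183], [16, 81, 182], [16, 82, 181], [15, 81, 182], [16, 81, 183]], [[16, 81, 183], [16, 85, 181], [16, 80, 185], [16, 79, 183], [15, 79, 184], [16, 80, 182], [15, 80, 181], [15, 81, 182], [16, 81, 183]], [[16, 82, 184], [16, 85, 181], [16, 80, 185], [16, 99, 142], [17, 114, 137], [16, 101, 139], [15, 81, 182], [15, 81, 182], [16, 81, 183]], [[16, 79, 183], [16, 84, 182], [17, 100, 148], [17, 119, 152], [17, 118, 155], [17, 119, 152], [17, 102, 137], [15, 81, 183], [15, 80, 184]], [[16, 80, 184], [15, 81, 182], [17, 119, 142], [17, 119, 158], [17, 119, 158], [17, 119, 159], [17, 115, 148], [16, 81, 182], [15, 80, 184]], [[15, 79, 183], [16, 81, 182], [17, 117, 150], [17, 120, 160], [17, 120, 162], [17, 120, 161], [17, 118, 153], [16, 81, 183], [15, 80, 184]], [[16, 80, 184], [16, 83, 182], [17, 105, 161], [17, 120,
[... 1814 characters left out ...]
, 206], [17, 81, 210], [16, 80, 211], [16, 92, 194], [17, 108, 180], [17, 101, 187], [16, 81, 210], [16, 81, 211], [16, 81, 209]], [[16, 79, 212], [16, 76, 214], [16, 78, 212], [17, 82, 206], [16, 81, 207], [17, 81, 208], [16, 81, 209], [16, 79, 210], [17, 81, 208]], [[16, 80, 213], [17, 80, 211], [16, 79, 210], [17, 82, 209], [16, 82, 209], [17, 80, 210], [16, 79, 209], [16, 78, 212], [17, 81, 209]], [[16, 78, 213], [16, 79, 212], [17, 79, 209], [17, 82, 208], [16, 81, 211], [17, 77, 210], [16, 79, 211], [17, 80, 207], [16, 80, 210]]]
[ 0.50014234 -0.19330049  0.047     ] [ 0.513001   -0.20617783  0.047     ] (array([ 0.50675113, -0.34026055,  0.2049574 ]), np.float64(0.018560291238120884))
```

View pics/c1.png

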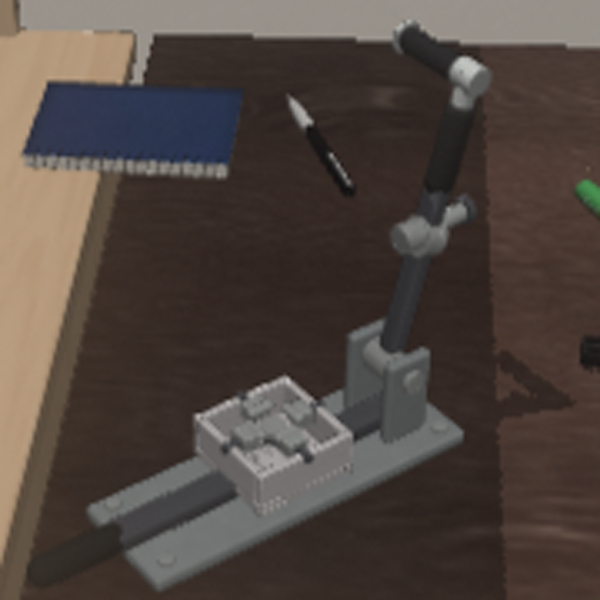

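View pics/c2.png

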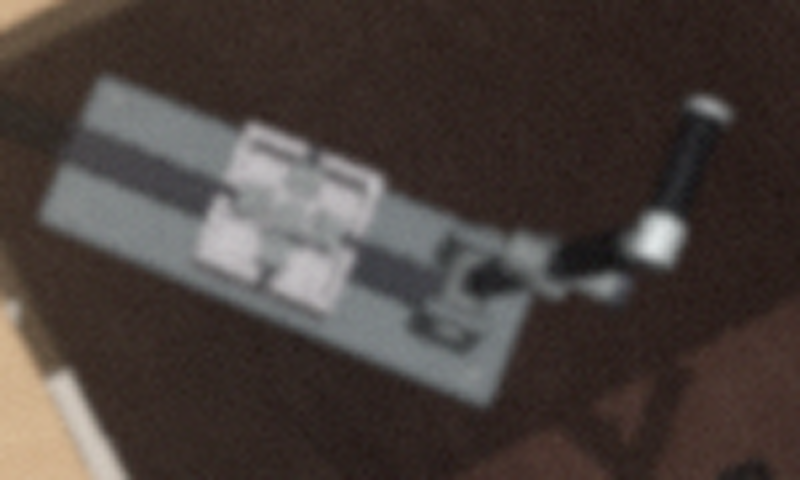

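Run:
```python
from h import *
a=cv2.imread("pics/scene0.png");b=cv2.imread("pics/top0.png")
c={}
for n,im,(u,v) in(("scene",a,(282,286)),("top",b,(237,248))):
    h=cv2.cvtColor(im,cv2.COLOR_BGR2HSV)
    m=(h[...,1]>98).astype(np.uint8);k,l,st,ce=cv2.connectedComponentsWithStats(m)
    i=l[v,u];c[n]=ce[i];print(n,st[i],ce[i],plane(n,*ce[i],.008))
print("stud tri",tri(c["scene"],c["top"]))
C1=lambda x,y:(225+x*.3-.35,50+y*.3-.35)
C2=lambda x,y:(275+x*.1875-.4,170+y*.1875-.4)
s=[C1(*p) for p in((287,377),(352,440),(258,485),(195,415))]
# same corners in top: far-left(+y,-x)... 
t=[C2(*p) for p in((247,122),(385,180),(333,313),(195,262))]
for n,q in(("scene",s),("top",t)):
    for p in q: print(n,plane(n,*p,.048).round(4))
    print("mean",np.mean([plane(n,*p,.048) for p in q],0))
# crossbar
E1=tri(C1(404,33),C2(710,104));E2=tri(C1(470,77),C2(658,240));print("bar",E1,E2,np.linalg.norm(E1[0]-E2[0]))
print("hinge",tri(C1(392,358),C2(470,285)))
# plate edges at z=.006
e=[plane("top",*C2(*p),.006)[:2] for p in((103,75),(40,222),(490,405))];print("plate",e, e[1]-e[2])
e=[plane("scene",*C1(*p),.006)[:2] for p in((160,588),(463,433))];print(e,e[1]-e[0])
```

```text
scene [275 280  15  13 149] [281.99328859 285.67114094] [0.41545785 0.00446848 0.008     ]
top [233 243  10  10  80] [237.4 247.8] [0.41654924 0.00326562 0.008     ]
stud tri (array([0.41657883, 0.00336726, 0.00607505]), np.float64(0.0004743246868936012))
scene [ 0.5214 -0.238   0.048 ]
scene [ 0.4622 -0.2123  0.048 ]
scene [ 0.484  -0.1533  0.048 ]
scene [ 0.545  -0.1812  0.048 ]
mean [ 0.50314761 -0.19620117  0.048     ]
top [ 0.5484 -0.1843  0.048 ]
top [ 0.5255 -0.2442  0.048 ]
top [ 0.4665 -0.2231  0.048 ]
top [ 0.4857 -0.1639  0.048 ]
mean [ 0.50654382 -0.20388318  0.048     ]
bar (array([ 0.51738217, -0.33742289,  0.21722581]), np.float64(0.001584977027921968)) (array([ 0.46695658, -0.31864886,  0.21560262]), np.float64(0.0013584154929739403)) 0.053831576403812705
hinge (array([ 0.47930374, -0.28065354,  0.05287534]), np.float64(0.0023041782563220765))
plate [array([ 0.57843773, -0.12185064]), array([ 0.50911123, -0.09663275]), array([ 0.4365454 , -0.29759994])] [0.07256583 0.20096719]
[array([ 0.50702449, -0.09464252]), array([ 0.4359898 , -0.29663268])] [-0.0710347  -0.20199017]
```

Run:
```python
from h import *
for p in((130,338),(60,342),(5,340)): print(plane("scene",*p,0).round(3))
for p in((157,190),(140,175)): print(plane("top",*p,0).round(3))
for p in((0,0),(25,90),(60,150)): print('post lines top z=.3',plane("top",*p,.3).round(3))
R=sense()["ee_rot"];t=sense()["tcp_pos"];print(R.T@(np.array([.4165,.0035,.17])-t)*100)
```

```text
[0.548 0.206 0.   ]
[0.627 0.269 0.   ]
[0.697 0.314 0.   ]
[0.548 0.208 0.   ]
[0.584 0.254 0.   ]
post lines top z=.3 [0.832 0.458 0.3  ]
post lines top z=.3 [0.648 0.378 0.3  ]
post lines top z=.3 [0.537 0.296 0.3  ]
[39.73595752 49.91532234 12.2295625 ]
```

```bash
python3 -m handwheel '[[3.6,4.5,1.1,0,1],[3.6,4.5,1.1,0,1],[3.6,4.5,1.1,0,1],[3.6,4.5,1.1,0,1],[3.6,4.5,1.1,0,1],[3.6,4.5,1.1,0,1],[3.6,4.5,1.1,0,1],[3.6,4.5,1.1,0,1],[3.6,4.5,1.1,0,0.5],[3.6,4.5,1.1,0,0.5]]'
python3 -m handwheel '[[0,0,0,10.5,0.5],[0,0,0,10.5,0.5],[0,0,0,10.5,0.5],[0,0,0,10.5,0.5],[0,0,0,10.5,0.5],[0,0,0,10.5,0.5],[0,0,0,10.5,0.5],[0,0,0,10.5,0.5],[0,0,0,8.5,0.5],[0,0,0,0,0.5]]'
python3 - <<'E'
from h import *
s=sense();R=s["ee_rot"];t=s["tcp_pos"];print(s["joints"],R,t,R.T@(np.array([.4165,.0035,.077])-t)*100)
y=R[:,1];print(np.degrees(np.arctan2(y[1],y[0])))
E
```

```text
time_s: 1.35
tcp_pos: [0.3957, 0.0603, 0.1821]
ee_rot: [[0.956, -0.292, 0.001], [-0.292, -0.956, 0.0], [0.0, -0.0, -1.0]]
wrist_force: [1.3, 0.6, -0.4]
gripper_width: 0.855
time_s: 2.6
tcp_pos: [0.3952, 0.0619, 0.1821]
ee_rot: [[-0.332, -0.943, -0.0], [-0.943, 0.332, -0.0], [0.0, 0.0, -1.0]]
wrist_force: [0.1, 0.4, 0.4]
gripper_width: 0.503
[ 3.24493250e+01  7.36143887e+00 -3.83579640e+01 -8.36668326e-03
 -4.43087150e+01 -5.18517443e+01] [[-3.32299466e-01 -9.43173815e-01 -4.68852243e-04]
 [-9.43173876e-01  3.32299575e-01 -1.77233628e-04]
 [ 3.22961519e-04  3.83314548e-04 -9.99999874e-01]] [0.39520446 0.06194402 0.18208668] [ 4.80124418 -3.95465984 10.50870384]
160.5915885975065
```

```bash
python3 -m handwheel '[[2.4,-2,2,0,0.5],[2.4,-1.95,2,0,0.5],[0,0,2,0,0.5],[0,0,0,0,0.5]]'
python3 - <<'E'
from h import *
s=sense();R=s["ee_rot"];t=s["tcp_pos"];print(t,R.T@(np.array([.4165,.0035,.077])-t)*100,s["wrist_force"])
a=cams.capture("scene");b=cams.capture("top")
v=np.hstack([cv2.resize(a[240:320,230:330],(400,320),interpolation=2),cv2.resize(b[190:290,180:305],(400,320),interpolation=2)])
cv2.imwrite("pics/g1.png",v[:,:,::-1])
E
```

```text
time_s: 3.1
tcp_pos: [0.4157, 0.003, 0.1211]
ee_rot: [[-0.333, -0.943, -0.004], [-0.943, 0.333, -0.001], [0.003, 0.003, -1.0]]
wrist_force: [0.1, -0.8, -0.3]
gripper_width: 0.497
[0.41572967 0.0029669  0.12110715] [-0.08769865 -0.06855327  4.41030509] [ 0.10563676 -0.81457941 -0.25338627]
```

View pics/g1.png

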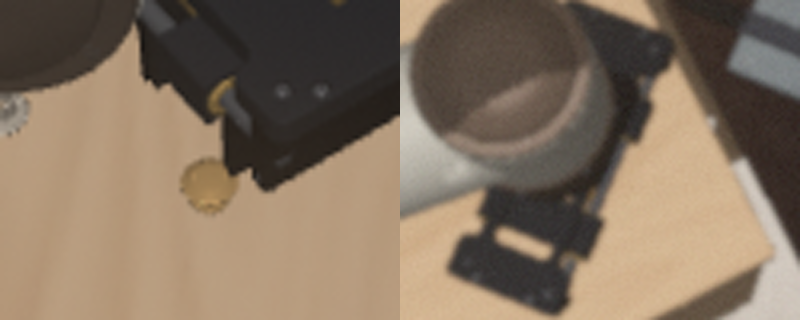

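Left: the stud (about px (282,286) of the scene picture) lies under the open fingers. Right: the gripper body hides it; the body is long along the jaw axis. I go down and close.

```bash
python3 -m handwheel '[[-0.1,-0.05,2.2,0,0.5],[0,0,2.2,0,0.5],[0,0,0,0,0.5],[0,0,0,0,0.2],[0,0,0,0,0.2],[0,0,0,0,0.2],[0,0,0,0,0.2],[0,0,0,0,0.2]]'
python3 - <<'E'
from h import *
s=sense();print(s["tcp_pos"],s["wrist_force"],s["gripper_width"]*87)
a=cams.capture("scene")
v=cv2.resize(a[240:320,230:330],(500,400),interpolation=2)
cv2.imwrite("pics/g2.png",v[:,:,::-1])
E
```

```text
time_s: 4.2
tcp_pos: [0.4177, 0.0046, 0.0788]
ee_rot: [[-0.334, -0.943, 0.001], [-0.943, 0.334, 0.0], [-0.001, -0.001, -1.0]]
wrist_force: [-1.4, 0.8, 6.5]
gripper_width: 0.222
[0.4177128  0.00455727 0.07881075] [-1.37760141  0.82938842  6.5187926 ] 19.284501572533866
```

View pics/g2.png

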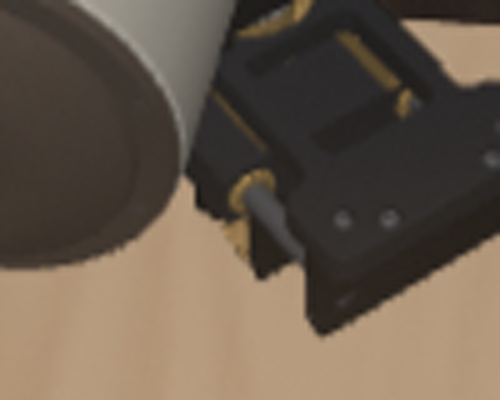

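```bash
python3 -m handwheel '[[0,0,0,0,0],[0,0,0,0,0],[0,0,0,0,0]]'; python3 -m handwheel '[[0,0,-1.5,0,0],[0,0,-1.5,0,0],[0,0,-1,0,0],[0,0,0,0,0]]'
python3 - <<'E'
from h import *
s=sense();print(s["tcp_pos"],s["wrist_force"],s["gripper_width"]*87)
a=cams.capture("scene");b=cams.capture("top")
v=np.hstack([cv2.resize(a[210:310,230:330],(500,500),interpolation=2),cv2.resize(b[220:280,210:245],(290,500),interpolation=2)])
cv2.imwrite("pics/g3.png",v[:,:,::-1])
E
```

```text
time_s: 4.62
tcp_pos: [0.4177, 0.0046, 0.0788]
ee_rot: [[-0.334, -0.943, 0.001], [-0.943, 0.334, 0.0], [-0.0, -0.001, -1.0]]
wrist_force: [-0.9, 1.2, 6.0]
gripper_width: 0.217
time_s: 5.12
tcp_pos: [0.4177, 0.0045, 0.1187]
ee_rot: [[-0.334, -0.943, 0.002], [-0.943, 0.334, 0.001], [-0.001, -0.001, -1.0]]
wrist_force: [0.4, -0.4, -0.9]
gripper_width: 0.221
[0.41771982 0.00449724 0.1187426 ] [ 0.35404723 -0.43107134 -0.86530508] 19.19943410247578
```

View pics/g3.png

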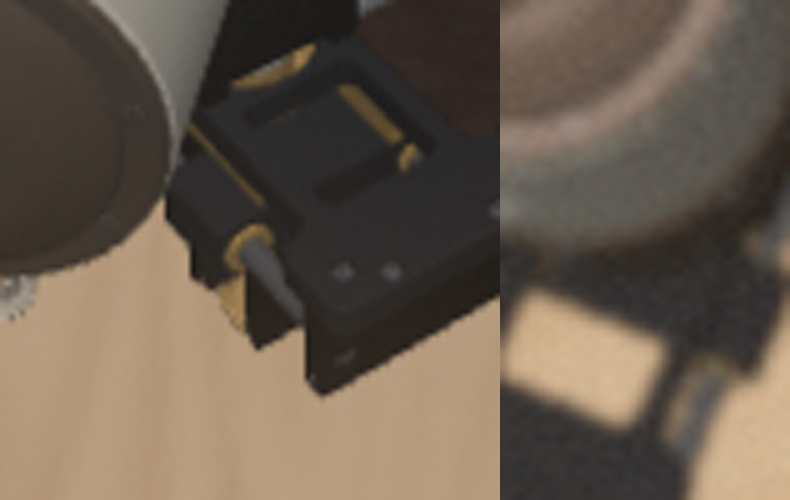

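The stud is off the table, between the fingers, with the foot near the fingertip line. I carry it to a hover above the mouth, where the dark background makes it easier to see.

```bash
python3 -m handwheel '[[0,0,-4.2,0,0],[3.4,-3.1,0,0,0],[3.4,-3.1,0,0,0],[3.3,-3.1,0,0,0],[3.3,-3.1,0,0,0],[3.3,-3.1,0,0,0],[0,0,0,0,0],[0,0,0,0,0]]'
python3 - <<'E'
from h import *
s=sense();R=s["ee_rot"];t=s["tcp_pos"];print(t,s["wrist_force"],s["gripper_width"]*87)
for n in("scene","top"):
    b=np.ascontiguousarray(cams.capture(n)[:,:,::-1]);cv2.imwrite(f"pics/{n}1.png",b)
a=cv2.imread("pics/scene1.png")
tip=proj("scene",t+R@[0,0,.07]);print(tip,proj("scene",t+R@[0,0,.079]),proj("scene",[.5087,-.2049,.0462]))
u,v=tip.astype(int);x0,y0=u-50,v-50
c=cv2.resize(a[y0:y0+100,x0:x0+130],(780,600),interpolation=2)
def dot(P,col):
    q=(proj("scene",P)-[x0,y0]+.5)*6;cv2.circle(c,tuple(int(k) for k in q),2,col,-1)
for k in(-.0115,.0115): dot(t+R@[0,k,.07],(0,0,255))
for k in np.linspace(0,6.28,13): dot(t+R@[.008*np.cos(k),.008*np.sin(k),.079],(0,255,0))
dot([.5087,-.2049,.0462],(255,0,255))
cv2.imwrite("pics/g4.png",c)
E
```

```text
time_s: 6.22
tcp_pos: [0.5068, -0.2045, 0.1591]
ee_rot: [[-0.335, -0.942, -0.003], [-0.942, 0.335, 0.001], [0.0, 0.003, -1.0]]
wrist_force: [0.2, 0.0, -0.6]
gripper_width: 0.221
[ 0.50683723 -0.20452248  0.15911522] [ 0.24819744  0.04121024 -0.63297566] 19.247020928682097
[307.77507879 157.36864039] [307.70574525 161.33346412] [306.61438083 175.23821246]
```

View pics/g4.png

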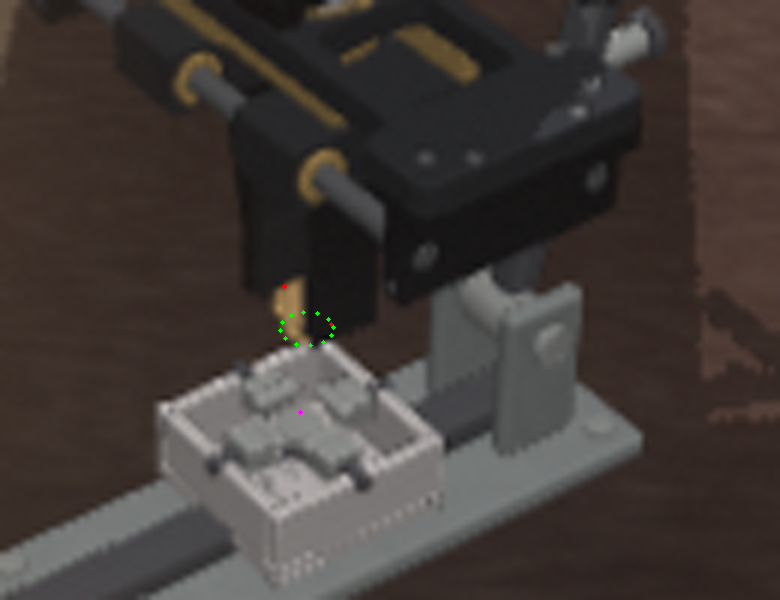

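Run:
```python
from h import *
s=sense();R=s["ee_rot"];t=s["tcp_pos"]
a=cv2.imread("pics/scene1.png");h=cv2.cvtColor(a,cv2.COLOR_BGR2HSV).astype(int)
for v in range(150,170): print(v," ".join(f"{h[v,u,1]:3d}/{h[v,u,2]:3d}" for u in range(296,324)))
P=lambda x,y,z:proj("scene",t+R@np.array([x,y,z])).round(1)
k=np.linspace(0,6.28,73)
for nm,r,z in(("head",.0115,.069),("foot",.008,.079)):
  for dx in(0,-.003,.003):
    q=np.array([P(dx+r*np.cos(i),r*np.sin(i),z) for i in k]);print(nm,dx,"minu",q[:,0].min(),"at v",q[q[:,0].argmin(),1],"maxv",q[:,1].max(),"at u",q[q[:,1].argmax(),0])
for y in(-.0096,.0096,-.025,.025):print("finger corner",y,P(-.0095,y,.07),P(.0095,y,.07))
```

```text
150  77/ 53  69/ 37  29/ 26  26/ 29  25/ 31  16/ 31  16/ 31  15/ 33  24/ 32   8/ 32  16/ 31  17/ 30  18/ 28  12/ 22  20/ 25  21/ 24  22/ 23  31/ 25  22/ 23  22/ 23  20/ 25  21/ 24  20/ 25  28/ 27  68/ 41  11/ 24  12/ 22  21/ 24
151  79/ 55  60/ 38  29/ 26  27/ 28  25/ 31  15/ 33  16/ 32  16/ 31  16/ 32  16/ 32  16/ 31  25/ 31  26/ 29  31/ 25  31/ 25  32/ 24  20/ 25  21/ 24  31/ 25  31/ 25  32/ 24  11/ 23  32/ 24  19/ 27  68/ 41  11/ 23  11/ 24  11/ 24
152  74/ 55  54/ 38  38/ 27  18/ 29  25/ 31  23/ 33  24/ 32  16/ 32  16/ 32  16/ 32  16/ 31  16/ 31  19/ 27  22/ 23  21/ 24  33/ 23  21/ 24  11/ 23  32/ 24  21/ 24  29/ 26  21/ 24  21/ 24  38/ 27  55/ 37  22/ 23  21/ 24  20/ 25
153  77/ 53  54/ 38  29/ 26  27/ 28  25/ 31  23/ 33   8/ 31   8/ 32  29/ 35  77/ 53 101/ 78  97/ 66   9/ 27  29/ 26  32/ 24  21/ 24  31/ 25  20/ 25  20/ 25  21/ 24  21/ 24  21/ 24  11/ 24  28/ 27  57/ 40  20/ 25   9/ 30  11/ 23
154  77/ 53  57/ 36  31/ 25  35/ 29  26/ 30  16/ 32  16/ 32  51/ 40 104/ 81 121/129 119/135 103/ 82  20/ 26  20/ 26  29/ 26  20/ 25  21/ 24  20/ 26  31/ 25  11/ 23  21/ 24  11/ 24  11/ 24 
[... 3279 characters left out ...]
/140   4/135   4/134   9/114   8/122   8/122   8/121  11/121   9/120   9/113  10/106   7/105  10/103   9/ 89   8/136   7/173   9/163  12/149  61/ 59  55/ 46  25/ 72   2/109   2/109
head 0 minu 301.0 at v 157.2 maxv 160.7 at u 308.8
head -0.003 minu 299.7 at v 157.8 maxv 161.4 at u 306.3
head 0.003 minu 302.4 at v 156.5 maxv 160.1 at u 309.6
foot 0 minu 302.9 at v 161.2 maxv 163.9 at u 308.3
foot -0.003 minu 301.6 at v 162.1 maxv 164.6 at u 306.2
foot 0.003 minu 304.3 at v 160.8 maxv 163.3 at u 309.3
finger corner -0.0096 [300.  156.4] [308.5 152.6]
finger corner 0.0096 [306.4 161.8] [315.  157.9]
finger corner -0.025 [294.9 152.2] [303.4 148.4]
finger corner 0.025 [311.7 166.3] [320.3 162.3]
```

The stud hangs upright and centred in the pads, about (303–308, 153–164) in the scene picture. The arm shows about 1.2 px right of its predicted place, so camera and arm are offset by about 1.5 mm. I need the mouth centre more finely.

Run:
```python
from h import *
def crop(f,n,x0,y0,w,hh,k):
    c=cv2.resize(cv2.imread(f)[y0:y0+hh,x0:x0+w],None,fx=k,fy=k,interpolation=cv2.INTER_CUBIC)
    c=cv2.convertScaleAbs(c,alpha=1.3)
    for i in range(0,w,5):cv2.line(c,(int((i+.5)*k),0),(int((i+.5)*k),8 if i%10 else 16),(0,255,255),1)
    for i in range(0,hh,5):cv2.line(c,(0,int((i+.5)*k)),(8 if i%10 else 16,int((i+.5)*k)),(0,255,255),1)
    for z,col in((.0462,(255,0,255)),):
      for d in((0,0),(.0125,0),(-.0125,0),(0,.0125),(0,-.0125)):
        P=np.array([.5087,-.2049,z])+d[0]*np.array([-.333,-.943,0])+d[1]*np.array([.943,-.333,0])
        q=(proj(n,P)-[x0,y0]+.5)*k;cv2.circle(c,tuple(int(i) for i in q),2,col,-1)
    return c
A=crop("pics/scene0.png","scene",280,160,55,45,8);B=crop("pics/top0.png","top",308,190,45,45,8)
cv2.imwrite("pics/m.png",np.hstack([A,B]))
```

```text
(no output)
```

View pics/m.png

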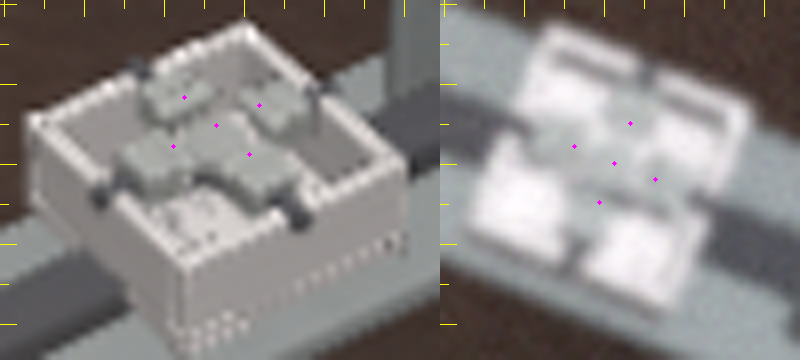

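Left (scene): the four lips surround (218,124) in the crop, which is scene px (306.6,175.0), within half a pixel of my projected mouth. Right (top): the lip centre is about 0.7 px above my projection. I correct for both offsets and lower to just above the lips.

```bash
python3 -m handwheel '[[-0.1,-0.36,1,0,0],[0,0,1,0,0],[0,0,1.1,0,0],[0,0,0,0,0],[0,0,0,0,0]]'
python3 - <<'E'
from h import *
s=sense();t=s["tcp_pos"];R=s["ee_rot"];print(t,s["wrist_force"])
a=cams.capture("scene")[:,:,::-1];cv2.imwrite("pics/scene2.png",a)
c=cv2.resize(a[150:200,275:340],None,fx=12,fy=12,interpolation=cv2.INTER_CUBIC);c=cv2.convertScaleAbs(c,alpha=1.3)
cv2.imwrite("pics/g5.png",c)
print(proj("scene",t+R@[0,0,.079]))
E
```

```text
time_s: 6.95
tcp_pos: [0.5116, -0.2051, 0.1292]
ee_rot: [[-0.334, -0.943, 0.0], [-0.943, 0.334, -0.0], [0.0, -0.0, -1.0]]
wrist_force: [0.2, 0.4, -0.7]
gripper_width: 0.226
[ 0.51163059 -0.20506887  0.12923633] [ 0.18071519  0.36176555 -0.66935666]
[305.37625468 172.92899642]
```

View pics/g5.png

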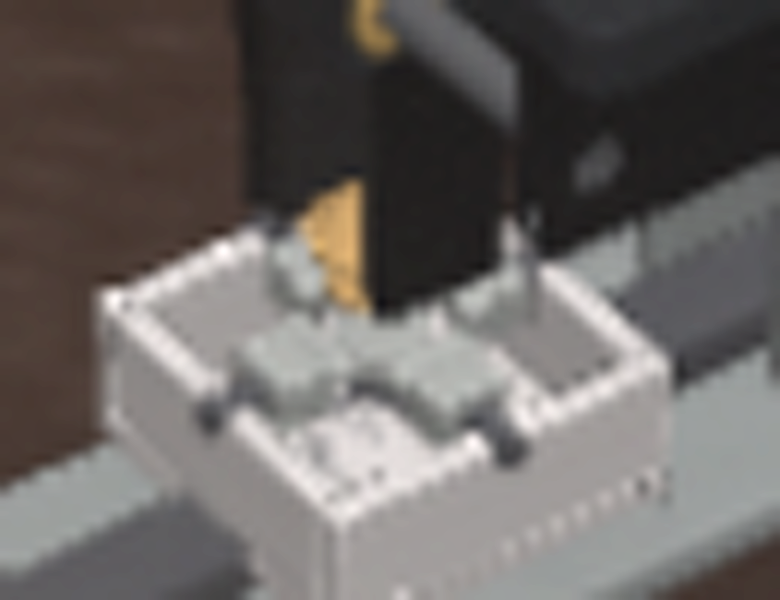

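The foot's lower left edge shows at about scene px (305,175), as predicted for a foot centred over the mouth (centre (306.6,173.2) at this height). I lower slowly and watch the force.

```bash
for i in 1; do python3 -m handwheel '[[0,0,0.2,0,0],[0,0,0.2,0,0],[0,0,0,0,0]]'; done; python3 -m handwheel '[[0,0,0.1,0,0],[0,0,0,0,0]]'; python3 -m handwheel '[[0,0,0.1,0,0],[0,0,0,0,0]]'
```

```text
time_s: 7.38
tcp_pos: [0.5119, -0.2051, 0.126]
ee_rot: [[-0.334, -0.943, 0.001], [-0.943, 0.334, -0.0], [-0.0, -0.001, -1.0]]
wrist_force: [-0.6, -1.1, 2.7]
gripper_width: 0.221
time_s: 7.62
tcp_pos: [0.511, -0.205, 0.1247]
ee_rot: [[-0.334, -0.943, -0.001], [-0.943, 0.334, 0.0], [0.0, 0.001, -1.0]]
wrist_force: [-1.2, 1.0, 4.3]
gripper_width: 0.224
time_s: 7.88
tcp_pos: [0.5109, -0.205, 0.1236]
ee_rot: [[-0.334, -0.943, -0.001], [-0.943, 0.334, 0.0], [0.0, 0.001, -1.0]]
wrist_force: [-2.1, 0.6, 5.2]
gripper_width: 0.217
```

```bash
python3 -m handwheel '[[0,0.1,-0.1,0,0],[0,0,0,0,0]]'; python3 -m handwheel '[[0,0.05,0,0,0],[0,0,0,0,0]]';python3 -m handwheel '[[0,0,0.1,0,0],[0,0,0,0,0]]'
```

```text
time_s: 8.12
tcp_pos: [0.5101, -0.2046, 0.124]
ee_rot: [[-0.334, -0.943, -0.001], [-0.943, 0.334, 0.0], [0.0, 0.001, -1.0]]
wrist_force: [-1.9, 1.3, 1.3]
gripper_width: 0.218
time_s: 8.38
tcp_pos: [0.51, -0.2045, 0.1241]
ee_rot: [[-0.334, -0.943, -0.0], [-0.943, 0.334, 0.0], [-0.0, 0.0, -1.0]]
wrist_force: [-0.5, 1.2, 0.8]
gripper_width: 0.216
time_s: 8.62
tcp_pos: [0.51, -0.2045, 0.1233]
ee_rot: [[-0.334, -0.943, -0.0], [-0.943, 0.334, 0.0], [-0.0, 0.0, -1.0]]
wrist_force: [-1.7, 2.2, 3.4]
gripper_width: 0.221
```

```bash
python3 -m handwheel '[[-0.05,0.1,0,0,0],[0,0,0,0,0]]';python3 -m handwheel '[[0,0,0,0,0.3],[0,0,0,0,0.4],[0,0,0,0,0.45],[0,0,0,0,0.45]]'
python3 - <<'E'
from h import *
a=cams.capture("scene")[:,:,::-1];cv2.imwrite("pics/scene3.png",a)
c=cv2.resize(a[150:200,275:340],None,fx=12,fy=12,interpolation=cv2.INTER_CUBIC);c=cv2.convertScaleAbs(c,alpha=1.3)
cv2.imwrite("pics/g6.png",c)
h=cv2.cvtColor(a,cv2.COLOR_BGR2HSV).astype(int);m=(h[...,1]>95)&(h[...,2]>75)&(abs(h[...,0]-17)<5);m[:150]=0;m[200:]=0;m[:,:280]=0;m[:,335:]=0
ys,xs=np.nonzero(m);print(len(xs),xs.min(),xs.max(),ys.min(),ys.max());
for z in(.054,.058):
  for d in(-.0115,0,.0115): print(z,d,proj("scene",np.array([.5087,-.2049,z])+d*np.array([-.8161,-.5778,0])).round(1))
E
```

```text
time_s: 8.88
tcp_pos: [0.5093, -0.2037, 0.123]
ee_rot: [[-0.334, -0.943, 0.0], [-0.943, 0.334, 0.0], [-0.0, -0.0, -1.0]]
wrist_force: [-0.4, 1.2, 0.8]
gripper_width: 0.219
time_s: 9.38
tcp_pos: [0.5094, -0.2038, 0.1232]
ee_rot: [[-0.334, -0.943, 0.0], [-0.943, 0.334, -0.0], [0.0, -0.0, -1.0]]
wrist_force: [0.7, -0.1, 0.1]
gripper_width: 0.441
90 301 315 153 178
0.054 -0.0115 [300.4 172.1]
0.054 0 [306.7 172. ]
0.054 0.0115 [312.9 171.9]
0.058 -0.0115 [300.4 170.4]
0.058 0 [306.7 170.3]
0.058 0.0115 [313.  170.2]
```

Released, with forces near zero. I raise straight up so that I can see the stud in the mouth.

```bash
python3 -m handwheel '[[0,0,-1,0,0.45],[0,0,-4,0,0.45],[0,0,-5,0,0.45],[-4,-3,-4,0,0.45],[0,0,0,0,0.45]]'
python3 - <<'E'
from h import *
o=[]
for n,(x,y) in(("scene",(275,150)),("top",(303,185))):
    a=np.ascontiguousarray(cams.capture(n)[:,:,::-1]);cv2.imwrite(f"pics/{n}4.png",a)
    h=cv2.cvtColor(a,cv2.COLOR_BGR2HSV).astype(int);m=(h[...,1]>75)&(h[...,2]>90)&(abs(h[...,0]-17)<6)
    k,l,st,ce=cv2.connectedComponentsWithStats(m.astype(np.uint8))
    for i in range(1,k):
        if st[i,4]>15 and abs(ce[i]-[x+30,y+25]).max()<25: print(n,st[i],ce[i],plane(n,*ce[i],.054))
    o.append(cv2.convertScaleAbs(cv2.resize(a[y:y+50,x:x+55],(396,360),interpolation=cv2.INTER_CUBIC),alpha=1.3))
cv2.imwrite("pics/g7.png",np.hstack(o))
E
```

```text
time_s: 10.05
tcp_pos: [0.5535, -0.1759, 0.2671]
ee_rot: [[-0.331, -0.943, 0.011], [-0.944, 0.331, -0.001], [-0.002, -0.01, -1.0]]
wrist_force: [0.1, 0.9, -0.2]
gripper_width: 0.455
scene [301 169  12  11  99] [306.60606061 173.28282828] [ 0.50674681 -0.20174188  0.054     ]
top [327 206   8   8  39] [331.02564103 210.15384615] [ 0.50649248 -0.20792764  0.054     ]
```

View pics/g7.png

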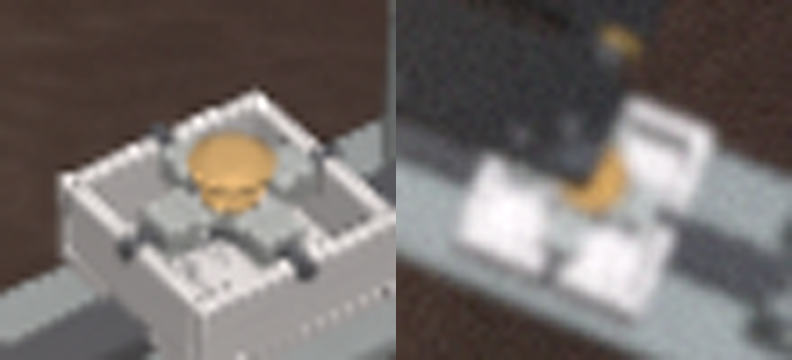

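The stud stands upright in the mouth, head centred at scene px (306.6,173.3), and the lips are clear round its foot. Next: turn 90° and hover over the crossbar.

```bash
python3 -m handwheel '[[0,0,-4,10,1],[0,0,-3.5,10,1],[0,0,0,10,1],[0,0,0,10,1],[0,0,0,10,1],[0,0,0,10,1],[0,0,0,10,1],[0,0,0,10,1],[0,0,0,10,1],[0,0,0,0,1]]'
python3 - <<'E'
from h import *
s=sense();R=s["ee_rot"];t=s["tcp_pos"];print(s["joints"].round(1),R.T@(np.array([.4965,-.329,.335])-t)*100)
E
```

```text
time_s: 11.4
tcp_pos: [0.5489, -0.1771, 0.3359]
ee_rot: [[-0.943, 0.333, -0.003], [0.333, 0.943, 0.0], [0.003, -0.001, -1.0]]
wrist_force: [-0.6, -0.1, 0.6]
gripper_width: 1.0
[  -1.8   15.8   -2.3   -0.   -72.  -107.6] [ -0.11654319 -16.07053532   0.10260447]
```

```bash
python3 -m handwheel '[[-0.1,-5.4,0,0,1],[0,-5.4,0,0,1],[0,-5.3,0,0,1],[0,0,0,0,1],[0,0,0,0,1]]'
python3 - <<'E'
from h import *
s=sense();R=s["ee_rot"];t=s["tcp_pos"];print(s["joints"].round(1),R.T@(np.array([.4965,-.329,.268])-t)*100)
a=cams.capture("scene")[:,:,::-1]
x0,y0=300,20;c=cv2.resize(a[y0:y0+120,x0:x0+130],None,fx=5,fy=5,interpolation=2)
for k in(-.021,0,.021):
  q=(proj("scene",np.array([.4965,-.329,.217])+k*np.array([.943,-.334,0]))-[x0,y0]+.5)*5;cv2.circle(c,tuple(int(i) for i in q),3,(255,0,255),-1)
cv2.imwrite("pics/g8.png",c)
E
```

```text
time_s: 12.02
tcp_pos: [0.4966, -0.3289, 0.3366]
ee_rot: [[-0.943, 0.333, -0.001], [0.333, 0.943, 0.001], [0.001, 0.0, -1.0]]
wrist_force: [-0.0, 0.4, -0.7]
gripper_width: 1.002
[-18.   17.7   0.4  -0.  -72.8 -91.5] [-0.00783787 -0.01288656  6.8598146 ]
```

View pics/g8.png

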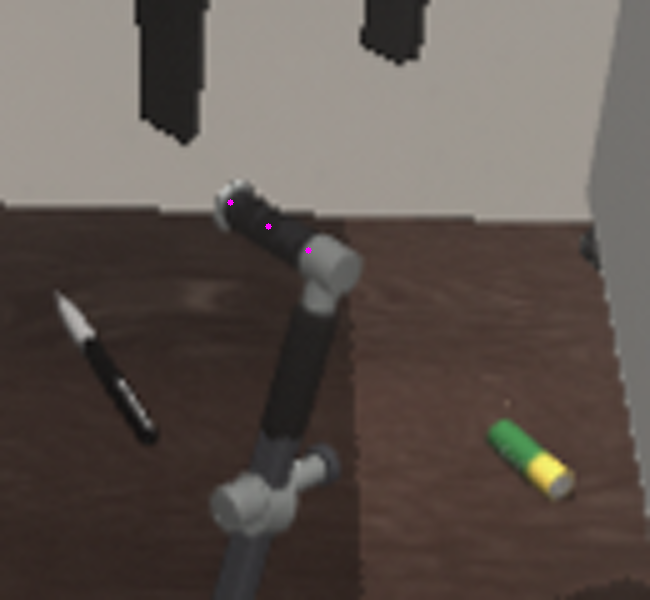

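The projected bar points lie on the black crossbar (crop (230,202)–(308,250)), with the open fingers straddling it above. I go down and pinch.

```bash
python3 -m handwheel '[[0,0,2.3,0,1],[0,0,2.3,0,1],[0,0,2.2,0,1],[0,0,0,0,1]]';  python3 -m handwheel '[[0,0,0,0,0.5],[0,0,0,0,0.2],[0,0,0,0,0],[0,0,0,0,0],[0,0,0,0,0],[0,0,0,0,0],[0,0,0,0,0],[0,0,0,0,0]]'
```

```text
time_s: 12.58
tcp_pos: [0.4968, -0.3273, 0.2675]
ee_rot: [[-0.943, 0.331, -0.004], [0.331, 0.943, 0.002], [0.004, 0.0, -1.0]]
wrist_force: [-0.0, -0.9, 0.2]
gripper_width: 1.002
time_s: 13.58
tcp_pos: [0.4971, -0.3288, 0.2693]
ee_rot: [[-0.943, 0.334, 0.0], [0.334, 0.943, 0.0], [0.0, 0.0, -1.0]]
wrist_force: [0.5, 1.5, 0.1]
gripper_width: 0.173
```

Run:
```python
import numpy as np
a=np.array([1.819,1.72,1.6,1.48,1.36,1.24,1.12,1.0,.9,.8,.72,.66,.62,.6,.58,.56,.54,.52,.5,.48,.46,.44,.42,.40,.38,.36,.34,.32,.30,.28,.26,.24,.22,.2,.18,.16,.14,.12,.1]);X=-17*np.cos(a);Z=17*np.sin(a)
for i in range(len(a)-1):print(a[i+1],round(X[i]-X[i+1],2),round(Z[i]-Z[i+1],2))
```

```text
1.72 1.65 -0.33
1.6 2.03 -0.18
1.48 2.04 0.06
1.36 2.02 0.31
1.24 1.96 0.55
1.12 1.89 0.78
1.0 1.78 1.0
0.9 1.38 0.99
0.8 1.28 1.12
0.72 0.94 0.99
0.66 0.65 0.79
0.62 0.41 0.55
0.6 0.19 0.28
0.58 0.19 0.28
0.56 0.18 0.29
0.54 0.18 0.29
0.52 0.17 0.29
0.5 0.17 0.3
0.48 0.16 0.3
0.46 0.15 0.3
0.44 0.15 0.31
0.42 0.14 0.31
0.4 0.14 0.31
0.38 0.13 0.31
0.36 0.12 0.32
0.34 0.12 0.32
0.32 0.11 0.32
0.3 0.1 0.32
0.28 0.1 0.33
0.26 0.09 0.33
0.24 0.08 0.33
0.22 0.08 0.33
0.2 0.07 0.33
0.18 0.06 0.33
0.16 0.06 0.34
0.14 0.05 0.34
0.12 0.04 0.34
0.1 0.04 0.34
```

```bash
python3 -m handwheel '[[0,1.65,-0.33,0,0],[0,2.03,-0.18,0,0],[0,2.04,0.06,0,0],[0,0,0,0,0]]';python3 -m handwheel '[[0,2.02,0.31,0,0],[0,1.96,0.55,0,0],[0,1.89,0.78,0,0],[0,0,0,0,0]]'
```

```text
time_s: 14.08
tcp_pos: [0.5178, -0.2728, 0.2747]
ee_rot: [[-0.944, 0.331, 0.003], [0.331, 0.944, 0.0], [-0.003, 0.001, -1.0]]
wrist_force: [1.2, -0.3, 4.7]
gripper_width: 0.15
time_s: 14.58
tcp_pos: [0.538, -0.2175, 0.2567]
ee_rot: [[-0.943, 0.332, 0.004], [0.332, 0.943, 0.001], [-0.004, 0.002, -1.0]]
wrist_force: [6.4, -1.8, -1.2]
gripper_width: 0.151
```

```bash
python3 -m handwheel '[[0,1.78,1,0,0],[0,1.38,0.99,0,0],[0,0,0,0,0],[0,0,0,0,0]]'
cat > f.py <<'E'
from h import *
s=sense();t=s["tcp_pos"];f=s["wrist_force"];ex=np.array([-.334,-.943,0])
d=t-np.array([.4828,-.2794,.052+.0513]);x=d@ex;z=d[2];a=np.arctan2(z,-x)
rad=np.array([-np.cos(a)*ex[0],-np.cos(a)*ex[1],np.sin(a)]);tan=np.array([-np.sin(a)*ex[0],-np.sin(a)*ex[1],-np.cos(a)])
print("a",round(a,3),"r",round(np.hypot(x,z)*1e3,1),"Frad",round(f@rad,1),"resist",round(-f@tan,1),"fz",round(f[2],1),"w",s["gripper_width"])
E
python3 f.py
```

```text
time_s: 15.08
tcp_pos: [0.5485, -0.1887, 0.2368]
ee_rot: [[-0.943, 0.333, 0.004], [0.333, 0.943, 0.0], [-0.004, 0.002, -1.0]]
wrist_force: [7.1, -2.5, -0.9]
gripper_width: 0.148
a 0.893 r 171.4 Frad -0.7 resist -0.6 fz -0.9 w 0.14846954939021628
```

```bash
python3 -m handwheel '[[-0.15,1.28,1.12,0,0],[0,0.94,0.99,0,0],[0,0,0,0,0],[0,0,0,0,0]]';python3 f.py; python3 -m handwheel '[[0,0.65,0.79,0,0],[0,0.41,0.55,0,0],[0,0,0,0,0]]'; python3 f.py
```

```text
time_s: 15.58
tcp_pos: [0.5562, -0.1685, 0.215]
ee_rot: [[-0.943, 0.334, 0.001], [0.334, 0.943, 0.0], [-0.001, 0.001, -1.0]]
wrist_force: [5.4, -3.4, -0.6]
gripper_width: 0.148
a 0.713 r 170.7 Frad -1.4 resist 0.5 fz -0.6 w 0.1478956412575797
time_s: 15.95
tcp_pos: [0.5597, -0.1589, 0.2017]
ee_rot: [[-0.943, 0.333, 0.001], [0.333, 0.943, -0.001], [-0.001, -0.0, -1.0]]
wrist_force: [6.0, -5.3, -2.0]
gripper_width: 0.151
a 0.615 r 170.6 Frad -3.6 resist 0.1 fz -2.0 w 0.15067709483223135
```

```bash
python3 -m handwheel '[[-0.1,0.1,0.28,0,0],[0,0.16,0.28,0,0],[0,0,0,0,0]]' >/dev/null;python3 f.py; python3 -m handwheel '[[0,0.18,0.29,0,0],[0,0,0,0,0]]' >/dev/null; python3 f.py;python3 -m handwheel '[[0,0.18,0.29,0,0],[0,0,0,0,0]]' >/dev/null; python3 f.py
```

```text
a 0.582 r 170.2 Frad 3.0 resist -0.3 fz 1.4 w 0.14740575618115018
a 0.565 r 170.1 Frad 5.1 resist -0.6 fz 2.3 w 0.15287646606169247
a 0.546 r 170.0 Frad 5.6 resist 0.3 fz 3.2 w 0.147776384235043
```

```bash
python3 -m handwheel '[[0,0.17,0.29,0,0],[0,0,0,0,0]]' >/dev/null;python3 f.py; python3 -m handwheel '[[0,0.17,0.3,0,0],[0,0,0,0,0]]' |grep force; python3 f.py
```

```text
a 0.526 r 169.9 Frad 6.5 resist 0.8 fz 3.9 w 0.1480222289608508
wrist_force: [3.4, 3.7, 3.1]
a 0.504 r 169.8 Frad 5.5 resist 0.5 fz 3.1 w 0.1502593459110338
```

```bash
python3 -m handwheel '[[0,0.19,0.3,0,0],[0,0,0,0,0]]' >/dev/null;python3 f.py; python3 -m handwheel '[[0,0.17,0.3,0,0],[0,0,0,0,0]]' >/dev/null; python3 f.py
```

```text
a 0.483 r 169.8 Frad 6.1 resist 0.4 fz 3.2 w 0.14874212742237566
a 0.463 r 169.8 Frad 4.6 resist -1.3 fz 0.9 w 0.15109657012537253
```

```bash
python3 -m handwheel '[[0,0.16,0.31,0,0],[0,0,0,0,0]]' >/dev/null;python3 f.py; python3 -m handwheel '[[0,0.14,0.31,0,0],[0,0,0,0,0]]' >/dev/null; python3 f.py
```

```text
a 0.443 r 169.7 Frad 2.6 resist -1.3 fz -0.0 w 0.14754912435742293
a 0.424 r 169.7 Frad 1.2 resist -0.7 fz -0.2 w 0.14861902369265143
```

```bash
python3 -m handwheel '[[0,0.14,0.31,0,0],[0,0,0,0,0]]' >/dev/null;python3 f.py; python3 -m handwheel '[[0,0.13,0.31,0,0],[0,0,0,0,0]]' >/dev/null; python3 f.py
```

```text
a 0.404 r 169.7 Frad 0.2 resist 0.9 fz 0.9 w 0.15398579785402255
a 0.384 r 169.7 Frad -0.4 resist 0.2 fz 0.1 w 0.1530044349317876
```

```bash
python3 -m handwheel '[[0,0.12,0.31,0,0],[0,0,0,0,0]]' >/dev/null;python3 f.py; python3 -m handwheel '[[0,0.12,0.32,0,0],[0,0,0,0,0]]' >/dev/null; python3 f.py
```

```text
a 0.364 r 169.7 Frad -0.4 resist 0.4 fz 0.2 w 0.14850387814537686
a 0.344 r 169.7 Frad -0.4 resist 0.0 fz -0.1 w 0.1441759163853788
```

```bash
python3 -m handwheel '[[0,0.11,0.32,0,0],[0,0,0,0,0]]' >/dev/null;python3 f.py; python3 -m handwheel '[[0,0.1,0.32,0,0],[0,0,0,0,0]]' >/dev/null; python3 f.py
```

```text
a 0.324 r 169.6 Frad -0.8 resist 0.1 fz -0.2 w 0.1518633400543653
a 0.304 r 169.6 Frad -1.3 resist 0.1 fz -0.3 w 0.14819580174696037
```

```bash
python3 -m handwheel '[[0,0.1,0.32,0,0],[0,0,0,0,0]]' >/dev/null;python3 f.py
```

```text
a 0.284 r 169.6 Frad -1.2 resist 0.0 fz -0.3 w 0.14990589967379905
```

```bash
python3 -m handwheel '[[0,0.09,0.32,0,0],[0,0,0,0,0]]' >/dev/null;python3 f.py; python3 -m handwheel '[[0,0.05,0.17,0,0],[0,0,0,0,0]]' >/dev/null; python3 f.py
```

```text
a 0.271 r 169.7 Frad -0.4 resist 5.7 fz 5.4 w 0.14783756087254876
a 0.265 r 169.6 Frad -1.0 resist 8.0 fz 7.5 w 0.1481853147559837
```

```bash
python3 -m handwheel '[[0,0.08,0.32,0,0],[0,0,0,0,0]]' >/dev/null;python3 f.py
python3 - <<'E'
from h import *
a=cams.capture("scene")[:,:,::-1];cv2.imwrite("pics/scene5.png",a)
h=cv2.cvtColor(a,cv2.COLOR_BGR2HSV).astype(int)
for v in range(158,184,2):print(v," ".join(f"{h[v,u,0]:3d}/{h[v,u,1]:3d}/{h[v,u,2]:3d}" for u in range(296,320,2)))
E
```

```text
a 0.246 r 169.6 Frad -0.6 resist 9.6 fz 9.1 w 0.15035855789564367
158   8/ 73/ 56   9/ 74/ 55   9/ 73/ 56   8/ 72/ 57  45/  6/ 92  45/  5/108  30/  5/ 98   9/ 50/ 71  10/ 78/ 59   7/ 77/ 56   8/ 74/ 55   5/ 54/ 52
160   9/ 73/ 59   9/ 72/ 57   9/ 70/ 58   9/ 52/ 64  30/  6/ 92  50/  7/109  30/  5/102  40/  6/132  30/  8/124   0/  3/ 81 128/ 14/ 74 120/ 11/ 72
162   9/ 73/ 56   9/ 47/ 54   0/ 20/ 64 150/  8/ 67  30/  3/ 97  40/  7/108  30/  2/104  50/  6/135  40/  6/132  50/  6/131 130/ 10/ 74 120/ 10/ 75
164   0/  5/ 50 130/ 10/ 73 130/ 10/ 73 120/ 10/ 74 120/  3/ 77  60/  2/114  45/  4/129  50/  5/141  50/  6/134  60/  3/ 96 135/  8/ 63 130/ 13/ 61
166  20/ 19/ 40 130/ 12/ 66 130/ 10/ 75 120/ 11/ 72 130/ 11/ 69 120/  4/ 72  40/  7/117  50/  7/114  45/  5/106 120/  4/ 64 135/  9/ 55 150/  5/ 51
168  10/ 20/ 39 150/  5/ 53 135/  9/ 59 135/  9/ 57 135/  9/ 56   0/  0/ 75  45/  4/117  50/  7/109  30/  5/ 98   8/  9/116   6/  8/159   8/ 65/ 59
170  15/ 29/ 35 150/  5/ 55  30/  3/ 82  30/  3/ 85  30/  3/ 85  45/  5/106  40/  7/117  45/  5/107  30/  5/105  40/  6/131  40/  5/148   6/  9/14
[... 189 characters left out ...]
  18/109/143  30/  2/103  45/  5/101  30/  3/ 99  17/ 81/119  17/114/157  50/  5/140  45/  4/135  30/  2/109
176   8/  8/128  20/  6/134   8/  8/124  16/ 81/132  17/116/162  17/114/175  17/118/171  18/120/164  14/ 36/148  15/  5/ 93  30/  4/119  45/  5/101
178  20/  5/153  40/  6/137  45/  4/144   9/ 20/170  17/121/156  17/120/155  17/120/136  17/105/161   6/  8/156  30/  5/150  10/  6/121   8/  9/113
180  50/  5/146  50/  5/145  45/  8/136  40/  5/158  17/ 44/123  17/ 79/135  18/ 77/135  38/  7/139  40/  5/146  40/  5/143   0/  6/163   8/  9/120
182  45/  5/113  50/  5/144  45/  4/119  10/  6/131 120/  3/ 83  45/  5/ 98  45/  4/121  40/  5/143  40/  5/145  40/  5/146  50/  5/145  10/ 10/154
```

```bash
python3 -m handwheel '[[0,0.04,0.17,0,0],[0,0,0,0,0]]' >/dev/null;python3 f.py
```

```text
a 0.235 r 169.6 Frad -1.4 resist 8.1 fz 7.5 w 0.14826265745562225
```

```bash
python3 -m handwheel '[[0,0.04,0.17,0,0],[0,0,0,0,0]]' >/dev/null;python3 f.py
```

```text
a 0.222 r 169.6 Frad -0.5 resist 5.2 fz 5.0 w 0.14834007391773382
```

```bash
python3 -m handwheel '[[0,0.04,0.17,0,0],[0,0,0,0,0]]' >/dev/null;python3 f.py
```

```text
a 0.208 r 169.6 Frad -1.8 resist 2.4 fz 2.0 w 0.1481633231150992
```

```bash
python3 -m handwheel '[[0,0.04,0.17,0,0],[0,0,0,0,0]]' >/dev/null;python3 f.py
cat > m.py <<'E'
from h import *
a=cams.capture("scene")[:,:,::-1];h=cv2.cvtColor(a,cv2.COLOR_BGR2HSV).astype(int)
m=(h[...,1]>75)&(h[...,2]>90)&(abs(h[...,0]-17)<6);m[:160]=0;m[195:]=0;m[:,:290]=0;m[:,:][:,325:]=0
ys,xs=np.nonzero(m);print(len(xs),"u",xs.min(),xs.max(),xs.mean(),"v",ys.min(),ys.max(),ys.mean())
for z in(.032,.038,.044):print(z,[proj("scene",np.array([.5087,-.2049,z+e])).round(1)[1] for e in(.010,.014)])
E
python3 m.py
```

```text
a 0.195 r 169.6 Frad -1.7 resist 1.3 fz 1.0 w 0.1477393061147432
48 u 301 312 306.3958333333333 v 175 184 179.08333333333334
0.032 [np.float64(177.0), np.float64(175.3)]
0.038 [np.float64(174.5), np.float64(172.8)]
0.044 [np.float64(172.0), np.float64(170.3)]
```

Resistance peaked at about 9.6 N and fell to friction level (1.3 N). The stud's lower edge dropped by 5 px, which is about 12 mm, so it is home. I stop squeezing and swing the handle back up.

```bash
python3 - <<'E'
import numpy as np
a=np.array([.195,.23,.28,.36,.46,.56,.66,.76,.86,.96,1.06,1.16,1.26,1.36,1.46,1.55]);X=-17*np.cos(a);Z=17*np.sin(a)
for i in range(len(a)-1):print(a[i+1],round(X[i]-X[i+1],2),round(Z[i]-Z[i+1],2))
E
python3 -m handwheel '[[0,-0.1,-0.58,0,0],[0,-0.22,-0.82,0,0],[0,0,0,0,0]]' >/dev/null; python3 f.py; python3 m.py
```

```text
0.23 -0.13 -0.58
0.28 -0.21 -0.82
0.36 -0.43 -1.29
0.46 -0.68 -1.56
0.56 -0.83 -1.48
0.66 -0.97 -1.39
0.76 -1.11 -1.29
0.86 -1.23 -1.17
0.96 -1.34 -1.04
1.06 -1.44 -0.9
1.16 -1.52 -0.76
1.26 -1.59 -0.6
1.36 -1.64 -0.44
1.46 -1.68 -0.27
1.55 -1.53 -0.1
a 0.278 r 169.5 Frad -2.6 resist -1.2 fz -1.9 w 0.14998342313233662
70 u 301 312 306.4142857142857 v 174 184 177.78571428571428
0.032 [np.float64(177.0), np.float64(175.3)]
0.038 [np.float64(174.5), np.float64(172.8)]
0.044 [np.float64(172.0), np.float64(170.3)]
```

The stud stays down at v = 174–184 (it was 169–179), so it is held home. On up.

```bash
python3 -m handwheel '[[0,-0.43,-1.29,0,0],[0,-0.68,-1.56,0,0],[0,-0.83,-1.48,0,0],[0,-0.97,-1.39,0,0],[0,0,0,0,0]]'; python3 f.py; python3 -m handwheel '[[0,-1.11,-1.29,0,0],[0,-1.23,-1.17,0,0],[0,-1.34,-1.04,0,0],[0,-1.44,-0.9,0,0],[0,0,0,0,0]]'; python3 f.py
```

```text
time_s: 22.98
tcp_pos: [0.5578, -0.1635, 0.2073]
ee_rot: [[-0.942, 0.335, -0.0], [0.335, 0.942, 0.001], [0.001, 0.001, -1.0]]
wrist_force: [3.7, -0.6, 0.6]
gripper_width: 0.151
a 0.658 r 169.9 Frad 1.0 resist 0.0 fz 0.6 w 0.15097765835923427
time_s: 23.6
tcp_pos: [0.5408, -0.2103, 0.2531]
ee_rot: [[-0.943, 0.334, 0.0], [0.334, 0.943, 0.003], [0.001, 0.002, -1.0]]
wrist_force: [0.8, 7.4, 11.1]
gripper_width: 0.151
a 1.057 r 172.0 Frad 13.2 resist -0.9 fz 11.1 w 0.15084240340297392
```

```bash
python3 -m handwheel '[[0,-1.52,-0.76,0,0],[0,-1.59,-0.6,0,0],[0,-1.64,-0.44,0,0],[0,-1.68,-0.27,0,0],[0,-1.53,-0.1,0,0],[0,0,0,0,0]]'; python3 f.py; python3 -m handwheel '[[0,0,0,0,0.3],[0,0,0,0,0.6],[0,0,0,0,1],[0,0,0,0,1],[0,0,0,0,1],[0,0,0,0,1]]'; python3 f.py
```

```text
time_s: 24.35
tcp_pos: [0.5127, -0.2865, 0.273]
ee_rot: [[-0.942, 0.335, -0.005], [0.335, 0.942, 0.002], [0.006, 0.0, -1.0]]
wrist_force: [-0.7, 1.4, 6.4]
gripper_width: 0.153
a 1.551 r 169.7 Frad 6.4 resist -1.0 fz 6.4 w 0.15319191986027267
time_s: 25.1
tcp_pos: [0.5146, -0.2868, 0.2734]
ee_rot: [[-0.943, 0.334, -0.0], [0.334, 0.943, 0.0], [0.0, 0.0, -1.0]]
wrist_force: [0.2, 0.5, 0.4]
gripper_width: 0.747
a 1.549 r 170.1 Frad 0.4 resist -0.5 fz 0.4 w 0.7466748096650072
```

```bash
python3 -m handwheel '[[0,0,0,0,1],[0,0,0,0,1],[0,0,-2,0,1],[0,0,-4,0,1],[0,0,-4,0,1],[0,0,0,0,1],[0,0,0,0,1]]'
python3 - <<'E'
from h import *
a=np.ascontiguousarray(cams.capture("scene")[:,:,::-1]);b=np.ascontiguousarray(cams.capture("top")[:,:,::-1]);cv2.imwrite("pics/scene6.png",a);cv2.imwrite("pics/top6.png",b)
p=proj("scene",[.513+.0,-.287,.222]);print("bar expect",p)
g=cv2.cvtColor(a,cv2.COLOR_BGR2GRAY)
old=cv2.cvtColor(cv2.imread("pics/scene0.png"),cv2.COLOR_BGR2GRAY);d=(cv2.absdiff(g,old)>25).astype(np.uint8)
k,l,st,ce=cv2.connectedComponentsWithStats(d)
for i in range(1,k):
    if st[i,4]>25:print(st[i],ce[i].round())
u,v=p.astype(int);print(g[v-12:v+14:3,u-20:u+21:4])
E
python3 m.py
```

```text
time_s: 25.98
tcp_pos: [0.5143, -0.2866, 0.3728]
ee_rot: [[-0.943, 0.334, -0.001], [0.334, 0.943, 0.001], [0.001, 0.001, -1.0]]
wrist_force: [1.0, 0.0, -0.3]
gripper_width: 0.995
bar expect [332.71004126  69.44520251]
[302   0  16  34 429] [310.  15.]
[352   0  15  18 217] [359.   8.]
[549   0  11  15 109] [555.   6.]
[541  14  19   3  31] [549.  15.]
[534  22  25  14 132] [544.  28.]
[530  36  11   6  33] [534.  39.]
[ 523   44   37  134 2688] [538. 110.]
[343  56  13  10  59] [348.  60.]
[323  61   8  10  28] [325.  64.]
[360  67  12  16 134] [365.  74.]
[340  72  12  16 136] [345.  79.]
[333 109  32  21 285] [349. 120.]
[ 508  179   52  108 3754] [541. 229.]
[303 180   6   8  31] [306. 184.]
[ 481  267   79  153 3971] [532. 350.]
[448 276  57  13 226] [475. 285.]
[275 279  15  15 157] [282. 286.]
[543 280  17  12  28] [553. 286.]
[441 331  19   5  61] [450. 333.]
[ 518  387   42   33 1034] [538. 405.]
[[153 153 154 153 153 153 153 153 153 153 153]
 [153 153 153 154 154 154 154 154 153 153 154]
 [ 53  50  49 117  47  49  49  50  49  50  47]
 [ 49  48  47  79  38  39  46  49  47  46  46]
 [ 48  45  45  91  34  36  38  45  48  47  47]
 [ 48  45  45  45  43  32  36  38 123  48  46]
 [ 46  45  47  47  46  44  32 106 129 123  45]
 [ 43  50  49  49  49  51  53  82 115  95  64]
 [146  47  50  54  53  51  53  61  86  94  43]]
70 u 301 312 306.4142857142857 v 174 184 177.78571428571428
0.032 [np.float64(177.0), np.float64(175.3)]
0.038 [np.float64(174.5), np.float64(172.8)]
0.044 [np.float64(172.0), np.float64(170.3)]
```

```bash
python3 -c "
from station import job;print(job.finish_job())"
```

```text
the job is handed in; nothing more can be done
None
```

The job is done and handed in at about 26 s of the 72 s allowed; the hand-in reports no verdict.

**What I did**
- I gripped the stud by its head and stood it on the raised cup. At first the foot rode on a lip with about 5 N, so I shifted it roughly 2.5 mm sideways before letting go.
- I pinched the crossbar and squeezed the handle down. The punch met the stud at about 0.28 rad, and the crossbar force peaked at about 9.6 N.
- The force then fell to about 1.3 N, friction level, at 0.195 rad. I stopped there, swung the handle back up to about 1.55 rad, released it and backed off.

**Last checks**
- **Stud:** it stayed centred and about 12 mm lower than before pressing, also after the handle was raised.
- **Handle:** it stood near upright at the expected place in the picture.
- **Bystanders:** comparing the first and last pictures showed no change at the other three samples.
- **Robot:** the measured wrist force was about 1 N or less, with the gripper raised clear of the bar.

**What did not agree**
- The cameras and the arm differed by roughly 1.5 to 2 mm, which I corrected at the mouth.
- The gripper read 19 mm on the 23 mm stud head; I did not find out why, but the stud hung upright.
- The handle swing drew up to about 13 N along the handle at mid-swing, from small errors in the arc; the resistance along the swing there was only about 1 N.

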